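# Stock check: lift a parts bin's lid by its lever and ease it shut

## Robot

A 7-joint arm with a two-finger parallel gripper is mounted at the origin on the work surface. World frame = base frame: x ahead of the robot, y to its left, z up, the work surface at z = 0. Lengths are in m, angles in degrees, forces in N, time in s.
With the tool pointing down it reaches from about 0.4 to 0.85 m from the base axis. Payload 4.5 kg.
Tool frame: the origin (TCP) lies at the centre of the arm's flange, where the gripper is bolted on; the fingertips stand 166 mm ahead of it and the grasp point (between the pads) lies 147 mm ahead of it; x points along the fingers, y is the direction in which the jaws open and shut, and the axes are right-handed (so a half turn about x gives the same grasp; the last joint's range is limited). The gripper opens to 88 mm and grips with 3 to 60 N. Pads are 18 mm wide; open, the fingers measure 123 mm over their backs; the gripper's body (75 mm by 187 mm) begins 45 mm behind the grasp point.
Start: joints at [65.764, 39.483, -11.15, 89.685, 9.013, 51.709, -12.324], TCP at [0.276, -0.561, 0.405] pointing down, gripper open.
Joint ranges: [-172.22, 172.22], [-26.19, 119.32], [-84.43, 86.54], [7.71, 146.69], [-57.33, 237.33], [2.42, 119.75], [-152.13, 152.13]. Speed limits (degrees/s): [147.25, 147.25, 180, 180, 180, 180, 180].

## Interface

Orientations are given as a 3x3 rotation matrix whose columns are the frame's x, y, z axes.
In Python, from bench import bot gives the robot as it stands. The module is installed in compiled form; this text tells all that it offers.
- The arm moves only by the tool play_rows, never from a script. Its argument "steps" is text: rows parted by semicolons, each of 7 numbers parted by spaces: the shift along the world's x, y, z in mm, then the turn, a rotation vector about the world's x, y, z in rad, then the finger opening in mm, from 0 to 88.1. A call has 1 to 12 rows; each row shifts and turns the pose as measured when the row begins; what a row does not reach is not made up. A row lasts 1/12 s, in which the tool goes at most 41.7 mm and 7.16 degrees, less where a joint would pass 70% of its speed; a pose out of reach is approached as far as the arm can. A call with a gripper value outside its range is refused whole. The fingers move at their own pace and stop on an object; the grip force is fixed at half the most. Time passes only in rows, so rows that do not move let the fingers close. It gives the time, the measured TCP pose, the force and the opening at its end, in the units of the state.
- bot.state(): the state, without advancing time (a new reading comes with each control period).
- bot.read_camera(name): name is "scene" or "side" or "wrist"; returns the picture (400x640x3 uint8, blue, green, red); there is no depth.
- bot.calibration(name): a dict with "vertical_fov" (degrees; the focal length in pixels is half the picture's height over the tangent of half this angle, whatever the lens; pixels are square), "cx", "cy" (the principal point, pixels), "R" (3x3) and "t" (3): a world point X has camera coordinates R X + t; the wrist camera has in their place "hand_eye" (4x4, takes a point from camera to tool coordinates, whose origin is the TCP and whose axes are the tool frame's). Camera axes: x right, y down, z forward; pixel columns grow to the right and rows downward; lengths in m; the calibration is good to about 2 mm. A picture is of the moment at which its call begins: read the wrist's pose just before it. calibration takes no time and is no camera call.
- bot.job_done(): hands the job in, once; it reports no verdict.
The state is a dict: "t": time; "joints": joint angles; "dq": joint speeds; "effort": joint torques, N m; "eef_pos": TCP position; "ee_rot": TCP orientation; "ft_force": force on the tool from outside, world axes, zero at the start; "ft_torque": the same for the moment, N m; "finger_gap": finger opening in m.
Only numpy, scipy, OpenCV 4.12 (cv2) and the standard library are available. Lean on these libraries where they do the work, as an engineer would, in place of code of your own. Each camera call takes 0.05 s, during which the arm holds its last target.

## Task

Show the overhead camera the stock in the blue parts bin: with closed fingertips, press its red paddle right down so that the lid stands wide open, and keep it pressed for about two seconds. Then let the paddle rise slowly under the fingers so that the lid settles fully shut without dropping or slamming, and come clear. Work the lid only by the paddle, leave the grey bin shut, and do not move the loose things on the bench.

Things in the scene. Friction and masses are not known exactly. Their poses are not given: they have to be found in the camera images.
- blue_bin: the blue lidded parts bin, fixed to the bench: open-topped box 200 (x) by 150 (y) by 120 mm high, full of brass and copper fittings. Origin: centre of its underside. Its -x side is the front, facing roughly the robot; y is its width. A steel lever arm runs along the outside of each side wall: 190 mm wide in all.
- blue_lever (a joint): the blue bin's lever, a steel yoke hinged on the side walls 75 mm above the bench, with a red paddle in front. 0 = at rest, paddle up; 0.35 rad = right down, on its stop. Rigidly linked: lid angle = 2.86 x lever angle. Pressing takes about 3 to 9 N; only the lid's weight brings it back up. Press from above, the gripper's wide side along the bin's width so that it clears the rising lid.
- blue_pad (a point): centre of the top face of the blue bin's red paddle (60 mm wide along the bin's y, 40 deep, 8 thick); moves with it. At rest 163 mm in front (-x) of the bin's origin and 117 mm above the bench; right down, 168 mm in front and 58 mm up: 59 mm travel, almost straight down. The face slopes 10 degrees at rest (robot side higher) and 10 degrees the other way when down.
- blue_lid (a joint): the blue bin's flat lid, about 0.3 kg, hinged along the bin's far (+x) top edge, 121 mm above the bench. 0 = shut, 1.0 rad = wide open (front edge 0.30 m above the bench). It falls by its own weight: let go, it closes at 3 rad/s or more. Closing faster than 2.2 rad/s (paddle rising faster than about 0.12 m/s) counts as dropping or slamming.
- blue_lid_edge (a point): middle of the blue lid's front edge, on its top face. The lid is a flat panel 207 mm deep from the hinge to this edge, 164 mm wide and 6 mm thick, in the bin's colour.
- grey_bin: the grey lidded parts bin, fixed to the bench: open-topped box 200 (x) by 150 (y) by 120 mm high, full of brass and copper fittings. Origin: centre of its underside. Its -x side is the front, facing roughly the robot; y is its width. A steel lever arm runs along the outside of each side wall: 190 mm wide in all.
- grey_lever (a joint): the grey bin's lever, a steel yoke hinged on the side walls 75 mm above the bench, with a red paddle in front. 0 = at rest, paddle up; 0.35 rad = right down, on its stop. Rigidly linked: lid angle = 2.86 x lever angle. Pressing takes about 3 to 9 N; only the lid's weight brings it back up. Press from above, the gripper's wide side along the bin's width so that it clears the rising lid.
- grey_pad (a point): centre of the top face of the grey bin's red paddle (60 mm wide along the bin's y, 40 deep, 8 thick); moves with it. At rest 163 mm in front (-x) of the bin's origin and 117 mm above the bench; right down, 168 mm in front and 58 mm up: 59 mm travel, almost straight down. The face slopes 10 degrees at rest (robot side higher) and 10 degrees the other way when down.
- grey_lid (a joint): the grey bin's flat lid, about 0.3 kg, hinged along the bin's far (+x) top edge, 121 mm above the bench. 0 = shut, 1.0 rad = wide open (front edge 0.30 m above the bench). It falls by its own weight: let go, it closes at 3 rad/s or more. Closing faster than 2.2 rad/s (paddle rising faster than about 0.12 m/s) counts as dropping or slamming.
- grey_lid_edge (a point): middle of the grey lid's front edge, on its top face. The lid is a flat panel 207 mm deep from the hinge to this edge, 164 mm wide and 6 mm thick, in the bin's colour.
- fitting: loose brass pipe fitting standing on end, 34 mm across at the foot, 45 mm tall; origin under its centre. Bystander.
- carton: loose cardboard carton, 70 by 90 by 50 mm high; origin under its centre. Bystander.
- knife: loose yellow box knife lying flat, 130 (x) by 22 by 14 mm high; origin under its centre. Bystander.

How it is judged (in metres and radians):
On the way, in this order (a step that is already met when the one before it is completed fails the run):
1. the blue bin's lid is held wide open by its pressed paddle for at least 1.5 s (value of joint blue_lid above 0.85 rad and contact force between the fingers and blue_lever above 0.5 N), for 1.5 s.
2. the blue bin's lid is shut again (value of joint blue_lid below 0.03 rad), for 0.2 s.
At the end, for the whole second after the job is handed in: The blue lid is fully shut (under 0.03 rad) with its lever back up (under 0.015 rad), the grey lid is shut (under 0.03 rad), and the fitting, carton and knife are within 20 mm of where they stood (value of joint each of blue_lid, grey_lid below 0.03 rad and value of joint blue_lever below 0.015 rad and distance of each of fitting, carton, knife from where it was at the start of the episode below 0.02 m); the robot touches nothing.
It fails at once if the blue lid drops or slams (closes faster than 2.2 rad/s) (velocity of joint blue_lid below -2.2 rad/s).
It fails at once if the robot pushes on a lid itself (contact force between any of the fingers, the arm and blue_lid above 1 N or contact force between any of the fingers, the arm and grey_lid above 1 N).
It fails at once if the grey bin's lid is opened (value of joint grey_lid above 0.1 rad).
It fails at once if a loose bystander is moved or lifted (distance of any of fitting, carton, knife from where it was at the start of the episode above 0.02 m).
It also fails if it takes over 38 s, if anything falls off the work surface, if the arm or the gripper's body presses on something with over 40 N, if the wrist force passes 120 N, or if a joint passes its speed limit or range.

## Working session

There is one attempt and no reset: what is moved stays moved. The work goes in short steps, Python scripts to look and compute and a tool call to move; the robot and the scene stay as the last step left them, time stands still between calls to the robot, and variables do not carry over. Pictures are saved under pics/ and viewed, and the job is handed in when it is done.

Besides the shell and the picture viewer there is one more tool, called after "Request:" by a JSON object that holds its "op" and its "data", one argument or row to a line. play_rows: Moves the arm, as the interface text tells. Its arguments: {"type":"object","properties":{"steps":{"type":"string"}},"required":["steps"]}

```bash
mkdir -p pics; python3 - <<'E'
from bench import bot
import cv2, numpy as np
for n in ["scene","side","wrist"]:
    im=bot.read_camera(n); cv2.imwrite(f"pics/{n}0.png",im)
    c=bot.calibration(n); print(n,{k:np.round(v,4).tolist() for k,v in c.items()})
s=bot.state(); print({k:np.round(v,3).tolist() for k,v in s.items()})
E
```

```text
scene {'vertical_fov': 57.4074, 'cx': 325.0993, 'cy': 201.9225, 'R': [[0.2666, 0.9636, -0.019], [0.4918, -0.153, -0.8572], [-0.8289, 0.2192, -0.5147]], 't': [-0.1752, -0.1943, 1.4993]}
side {'vertical_fov': 46.1656, 'cx': 318.0314, 'cy': 203.7474, 'R': [[-0.8676, -0.4973, 0.0057], [-0.3872, 0.6683, -0.6351], [0.312, -0.5532, -0.7724]], 't': [0.5043, 0.2868, 1.0762]}
wrist {'vertical_fov': 61.4619, 'cx': 321.2985, 'cy': 199.2922, 'hand_eye': [[0.0003, -0.3079, 0.9514, 0.0211], [1.0, -0.0005, -0.0004, -0.0004], [0.0006, 0.9514, 0.3079, -0.0803], [0.0, 0.0, 0.0, 1.0]]}
{'t': 0.15, 'joints': [65.765, 39.521, -11.145, 89.73, 9.012, 51.71, -12.325], 'dq': [-0.085, -0.093, -0.079, -0.224, -0.05, -0.013, -0.045], 'effort': [-0.002, -52.786, -1.269, -15.359, -0.052, 0.004, 0.0], 'eef_pos': [0.276, -0.561, 0.404], 'ee_rot': [[-0.001, 0.441, -0.897], [0.001, -0.897, -0.441], [-1.0, -0.001, 0.0]], 'ft_force': [-1.184, -0.012, 0.943], 'ft_torque': [-0.046, -0.036, 0.039], 'finger_gap': 0.088}
```

View pics/scene0.png

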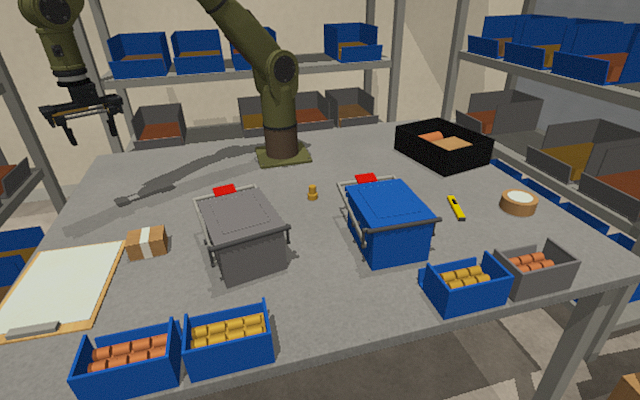

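View pics/side0.png

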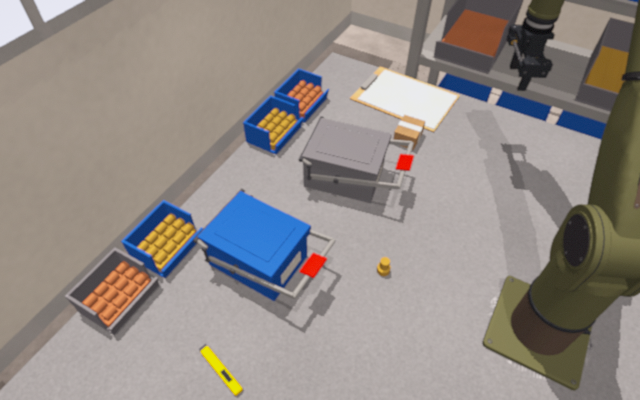

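View pics/wrist0.png

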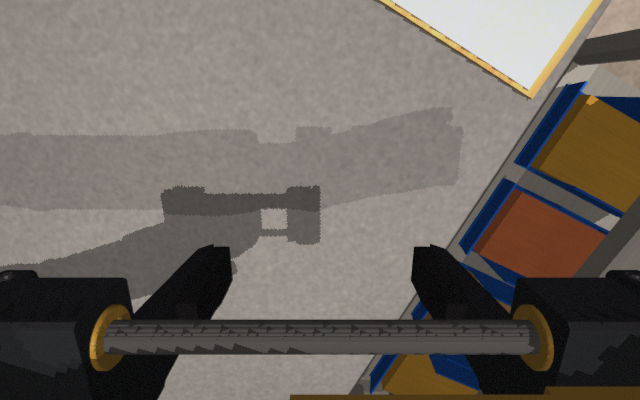

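The scene view shows the blue bin near (390,215), its red paddle near (366,178) and the grey bin's at (224,190). In the side view the blue paddle is near (314,265). Next I'll triangulate the paddles and lid corners.

```bash
cat > h.py <<'E'
from bench import bot
import cv2, numpy as np
def ray(n,uv):
    c=bot.calibration(n); f=200/np.tan(np.radians(c["vertical_fov"]/2))
    R=np.array(c["R"]);t=np.array(c["t"])
    d=R.T@np.array([(uv[0]-c["cx"])/f,(uv[1]-c["cy"])/f,1]); return -R.T@t,d/np.linalg.norm(d)
def plane(n,uv,z):
    o,d=ray(n,uv); return o+d*(z-o[2])/d[2]
def tri(a,b):
    (o1,d1),(o2,d2)=ray("scene",a),ray("side",b)
    s=np.linalg.lstsq(np.c_[d1,-d2],o2-o1,rcond=None)[0]
    p,q=o1+s[0]*d1,o2+s[1]*d2; return (p+q)/2,np.linalg.norm(p-q)
def red(im):
    h=cv2.cvtColor(im,cv2.COLOR_BGR2HSV)
    m=(((h[...,0]<4)|(h[...,0]>176))&(h[...,1]>200)&(h[...,2]>120)).astype(np.uint8)
    cs,_=cv2.findContours(m,0,1); return sorted([c for c in cs if cv2.contourArea(c)>60],key=lambda c:-cv2.contourArea(c))
def blue(im):
    h=cv2.cvtColor(im,cv2.COLOR_BGR2HSV)
    return ((h[...,0]>100)&(h[...,0]<120)&(h[...,1]>150)).astype(np.uint8)
E
python3 - <<'E'
from h import *
for n in ["scene","side"]:
    im=cv2.imread(f"pics/{n}0.png")
    for c in red(im):
        m=cv2.moments(c); u=(m['m10']/m['m00'],m['m01']/m['m00'])
        print(n,cv2.contourArea(c),np.round(u,1),cv2.boxPoints(cv2.minAreaRect(c)).round(1).tolist(),plane(n,u,.117).round(4))
    box={"scene":(325,160,460,280),"side":(180,180,350,310)}[n]
    x0,y0,x1,y1=box
    cv2.imwrite(f"pics/{n}_crop.png",cv2.resize(im[y0:y1,x0:x1],None,fx=4.5,fy=4.5,interpolation=cv2.INTER_CUBIC))
E
```

```text
scene 148.5 [223.8 189.9] [[212.8000030517578, 188.10000610351562], [233.39999389648438, 183.3000030517578], [235.39999389648438, 191.5], [214.6999969482422, 196.3000030517578]] [ 0.4591 -0.2329  0.117 ]
scene 131.5 [365.5 177.8] [[354.8999938964844, 175.0], [375.20001220703125, 172.5], [376.20001220703125, 180.60000610351562], [355.8999938964844, 183.10000610351562]] [0.5085 0.1642 0.117 ]
side 288.0 [312.7 265. ] [[299.79998779296875, 270.3999938964844], [313.8999938964844, 250.8000030517578], [325.6000061035156, 259.1000061035156], [311.6000061035156, 278.79998779296875]] [0.4962 0.1737 0.117 ]
side 156.0 [404.3 162.1] [[396.29998779296875, 167.8000030517578], [400.0, 153.0], [412.20001220703125, 156.10000610351562], [408.5, 170.89999389648438]] [ 0.4464 -0.2254  0.117 ]
```

View pics/scene_crop.png

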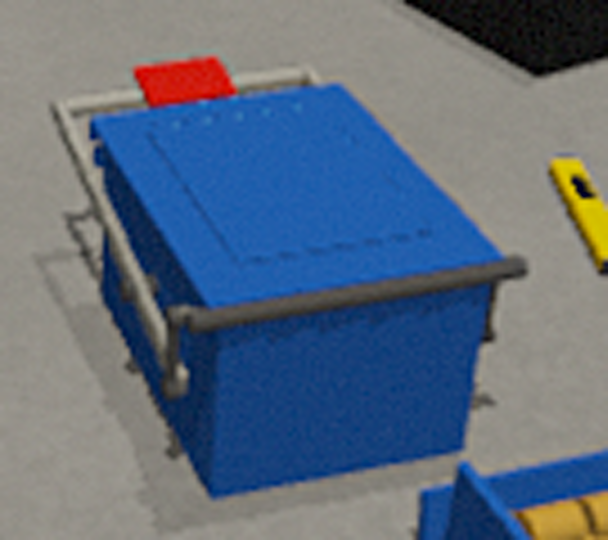

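View pics/side_crop.png

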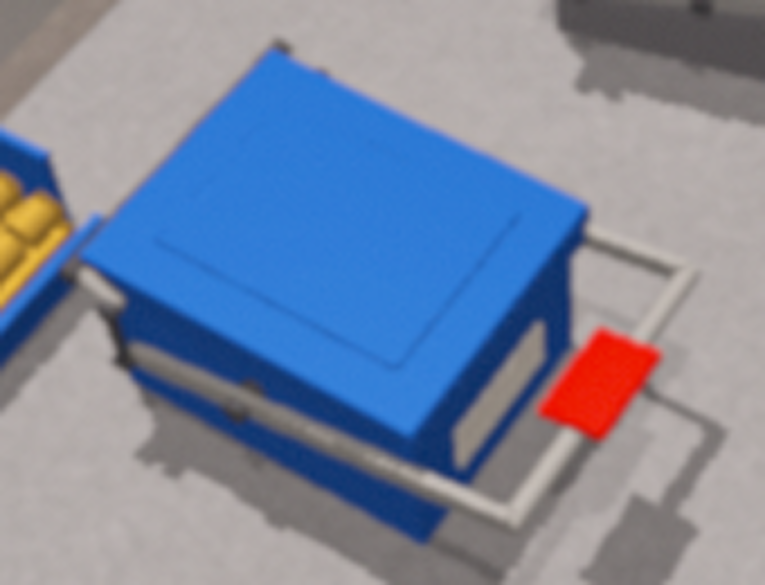

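```bash
python3 - <<'E'
from h import *
P=[((345.4,187.1),(310.7,226)),((401.7,178.9),(271.1,277.1)),((437.2,217.3),(198.2,237.3)),((370.6,229.3),(241.1,191.1)),((365.5,177.8),(312.7,265)),((223.8,189.9),(404.3,162.1))]
X=[]
for a,b in P:
    p,e=tri(a,b); X.append(p); print(p.round(4),round(e*1000,1), plane("scene",a,.126).round(4),plane("side",b,.126).round(4))
X=np.array(X)
for n,i in(("scene",0),("side",1)):
  Q=np.array([plane(n,p[i],.124) for p in P]); print(n,[np.linalg.norm(Q[k]-Q[(k+1)%4]).round(4) for k in range(4)])
print([np.linalg.norm(X[k]-X[(k+1)%4]).round(4) for k in range(4)])
E
```

```text
[0.553  0.0875 0.1228] 2.5 [0.5599 0.0864 0.126 ] [0.5514 0.0883 0.126 ]
[0.5575 0.2514 0.1247] 4.7 [0.5617 0.2517 0.126 ] [0.5558 0.2498 0.126 ]
[0.7609 0.2459 0.1241] 2.4 [0.7641 0.2451 0.126 ] [0.759  0.2459 0.126 ]
[0.7588 0.0801 0.1225] 1.5 [0.7639 0.0787 0.126 ] [0.7563 0.0817 0.126 ]
[0.4979 0.1694 0.1107] 1.6 [0.5249 0.1577 0.126 ] [0.4934 0.1784 0.126 ]
[ 0.448  -0.2328  0.1105] 1.7 [ 0.4763 -0.2321  0.126 ] [ 0.444  -0.2164  0.126 ]
scene [np.float64(0.166), np.float64(0.2033), np.float64(0.1671), np.float64(0.205)]
side [np.float64(0.162), np.float64(0.2037), np.float64(0.1646), np.float64(0.2055)]
[np.float64(0.1639), np.float64(0.2035), np.float64(0.1658), np.float64(0.2059)]
```

Lid edges measure 164/204/166/206 mm at z≈0.124, against the given 164 × 207. The lid's geometry puts the pad at about (0.496, 0.171) and the direct triangulation at (0.498, 0.169), so the two agree. Bin yaw is about -1.6°. I'll approach with the tool's y axis along the bin's +y, so the camera side faces the robot.

Request:
{"op": "play_rows", "data": {
  "steps": "14 32 0 0 0 0.118 0;14 32 0 0 0 0.118 0;14 32 0 0 0 0.118 0;14 32 0 0 0 0.118 0;14 32 0 0 0 0.118 0;14 32 0 0 0 0.118 0;14 32 0 0 0 0.118 0;14 32 0 0 0 0.118 0;14 32 0 0 0 0.118 0;14 32 0 0 0 0.118 0;14 32 0 0 0 0.118 0;14 32 0 0 0 0.118 0"
}}

```text
t: 1.15
eef_pos: [0.4402, -0.1676, 0.4019]
ee_rot: [[0.002, 0.94, 0.342], [-0.007, 0.342, -0.94], [-1.0, -0.0, 0.008]]
ft_force: [0.8, -0.1, 0.1]
finger_gap: 0.0103
```

Request:
{"op": "play_rows", "data": {
  "steps": "4.5 31 0 0.001 0 0.109 0;4.5 31 0 0.001 0 0.109 0;4.5 31 0 0.001 0 0.109 0;4.5 31 0 0.001 0 0.109 0;4.5 31 0 0.001 0 0.109 0;4.5 31 0 0.001 0 0.109 0;4.5 31 0 0.001 0 0.109 0;4.5 31 0 0 0 0.109 0;4.5 31 0 0 0 0.109 0;4.5 31 0 0 0 0.109 0;4.5 28 0 0 0 0.104 0;0 0 0 0 0 0 0"
}}

```text
t: 2.15
eef_pos: [0.4911, 0.1933, 0.4021]
ee_rot: [[0.004, -0.044, 0.999], [0.012, 0.999, 0.044], [-1.0, 0.012, 0.004]]
ft_force: [-0.1, 1.1, 0.1]
finger_gap: 0.0007
```

```bash
python3 - <<'E'
from h import *
s=bot.state(); print(s['t'],s['eef_pos'],s['ee_rot'],s['ft_force'],s['finger_gap'],np.round(s['joints'],1))
for n in ["wrist","side"]:
    im=bot.read_camera(n); cv2.imwrite(f"pics/{n}1.png",im)
im=cv2.imread("pics/wrist1.png"); c=bot.calibration("wrist"); H=np.array(c["hand_eye"]); f=200/np.tan(np.radians(c["vertical_fov"]/2))
T=np.eye(4);T[:3,:3]=s['ee_rot'];T[:3,3]=s['eef_pos'];W=T@H
for k in red(im):
    b=np.r_[cv2.boxPoints(cv2.minAreaRect(k)),[cv2.minAreaRect(k)[0]]]
    for u in b:
        d=W[:3,:3]@np.array([(u[0]-c['cx'])/f,(u[1]-c['cy'])/f,1]);o=W[:3,3]
        print(u.round(1),(o+d*(.117-o[2])/d[2]).round(4))
E
```

```text
2.15 [0.4910891  0.19333901 0.4021099 ] [[ 0.00389251 -0.04441039  0.99900579]
 [ 0.01184683  0.9989453   0.04436155]
 [-0.99992225  0.01166238  0.00441453]] [-0.07860288  1.14591086  0.06330591] 0.0006685178187963397 [  3.9  39.8 -51.5 105.7  38.3  53.   27.4]
[250.7 215.3] [0.5141 0.1391 0.117 ]
[253.1 172.4] [0.4772 0.1419 0.117 ]
[324.9 176.6] [0.4783 0.1995 0.117 ]
[322.4 219.5] [0.5155 0.1992 0.117 ]
[287.8 196. ] [0.4959 0.1698 0.117 ]
```

View pics/wrist1.png

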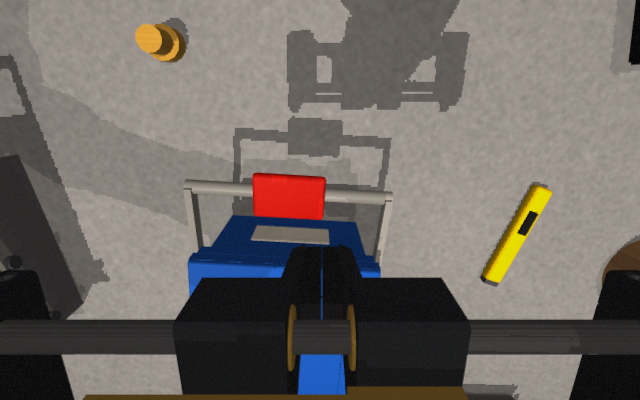

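View pics/side1.png

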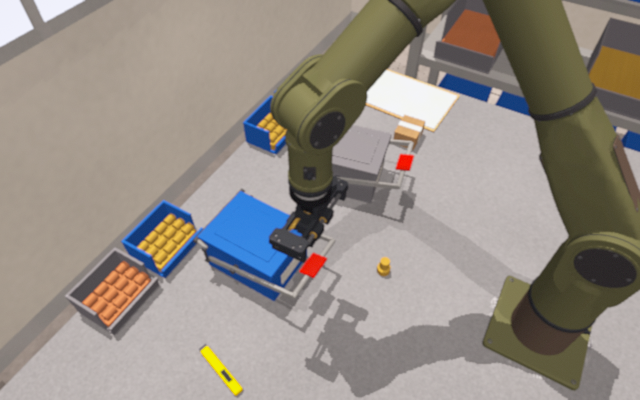

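The wrist view puts the paddle centre at pixel (288,196), or (0.496, 0.170), which matches. I'll align over it and descend to just above.

Request:
{"op": "play_rows", "data": {
  "steps": "-1 -8 0 -0.004 0.001 -0.025 0;-1 -8 0 -0.004 0.001 -0.025 0;-1 -7 -10 -0.004 0.001 -0.026 0;0 0 -20 0 0 0 0;0 0 -20 0 0 0 0;0 0 -20 0 0 0 0;0 0 -15 0 0 0 0;0 0 -5 0 0 0 0;0 0 0 0 0 0 0"
}}

```text
t: 3.0
eef_pos: [0.4878, 0.1427, 0.308]
ee_rot: [[-0.002, 0.087, 0.996], [-0.027, 0.996, -0.087], [-1.0, -0.027, 0.0]]
ft_force: [-0.1, -0.6, 0.1]
finger_gap: 0.0003
```

Request:
{"op": "play_rows", "data": {
  "steps": "0 7 0 0.007 0 0.014 0;0 7 0 0.007 0 0.014 0;0 5 0 0.005 0 0.010 0;0 0 0 0 0 0 0;0 0 0 0 0 0 0;0 0 0 0 0 0 0"
}}

```text
t: 3.5
eef_pos: [0.4887, 0.1622, 0.3117]
ee_rot: [[0.004, 0.051, 0.999], [-0.005, 0.999, -0.051], [-1.0, -0.005, 0.004]]
ft_force: [-0.1, -0.6, -0.1]
finger_gap: 0.0006
```

```bash
python3 - <<'E'
from h import *
s=bot.state(); print(s['t'],s['eef_pos'],s['ee_rot'].round(4).tolist(),s['ft_force'],s['finger_gap'],np.round(s['joints'],1),np.round(s['dq'],1))
E
```

```text
3.5 [0.4887095  0.16224718 0.31165044] [[0.0036, 0.0508, 0.9987], [-0.0051, 0.9987, -0.0508], [-1.0, -0.0049, 0.0038]] [-0.10808625 -0.62335965 -0.10662238] 0.0006237977255405163 [  1.8  45.3 -43.  112.7  47.6  41.6  16.3] [-0.2 -0.4 -0.2 -0.3 -0.1  0.   0.2]
```

Request:
{"op": "play_rows", "data": {
  "steps": "0 4 0 0.002 0.001 0.01 0;0 4 0 0.002 0.001 0.009 0;0 0 -5 0 0 0 0;0 0 -6 0 0 0 0;0 0 -6 0 0 0 0;0 0 -5 0 0 0 0;0 0 -3 0 0 0 0"
}}

```text
t: 4.08
eef_pos: [0.4887, 0.1715, 0.2852]
ee_rot: [[0.003, 0.03, 1.0], [-0.0, 1.0, -0.03], [-1.0, 0.0, 0.003]]
ft_force: [-3.1, 0.1, 7.0]
finger_gap: 0.0004
```

Contact at tip z≈0.119, as expected. Now I'll press.

Request:
{"op": "play_rows", "data": {
  "steps": "0 0 -5 0 0 0 0;0 0 -5 0 0 0 0;0 0 -5 0 0 0 0;0 0 -5 0 0 0 0;0 0 -5 0 0 0 0;0 0 -5 0 0 0 0;0 0 -5 0 0 0 0;0 0 -5 0 0 0 0"
}}

```text
t: 4.75
eef_pos: [0.4844, 0.1722, 0.2444]
ee_rot: [[-0.003, 0.027, 1.0], [-0.003, 1.0, -0.027], [-1.0, -0.003, -0.002]]
ft_force: [-1.8, -0.5, 5.6]
finger_gap: 0.0002
```

Request:
{"op": "play_rows", "data": {
  "steps": "1 0 -4 0 0 0 0;1 0 -4 0 0 0 0;1 0 -4 0 0 0 0;0 0 -4 0 0 0 0;0 0 -3 0 0 0 0;0 0 -2 0 0 0 0"
}}

```text
t: 5.25
eef_pos: [0.4855, 0.1727, 0.2237]
ee_rot: [[-0.003, 0.025, 1.0], [-0.005, 1.0, -0.025], [-1.0, -0.006, -0.003]]
ft_force: [-8.2, -5.7, 46.9]
finger_gap: 0.0008
```

```bash
python3 - <<'E'
from h import *
im=bot.read_camera("scene"); cv2.imwrite("pics/scene2.png",im)
im=bot.read_camera("side"); cv2.imwrite("pics/side2.png",im)
s=bot.state(); print(s['t'],s['eef_pos'],s['ft_force'])
E
```

```text
5.35 [0.48533342 0.17261162 0.22409471] [-4.2922016  -3.7810612  24.05498135]
```

View pics/side2.png

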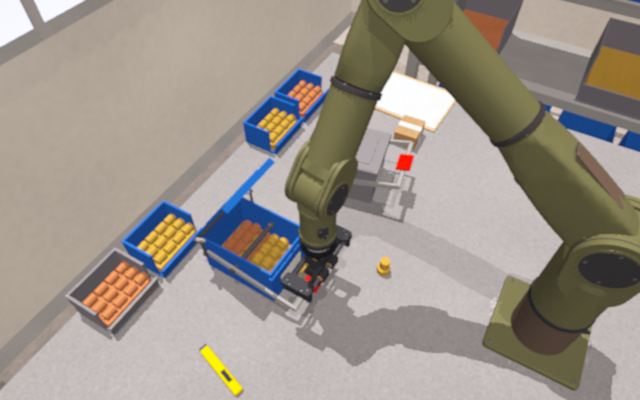

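View pics/scene2.png

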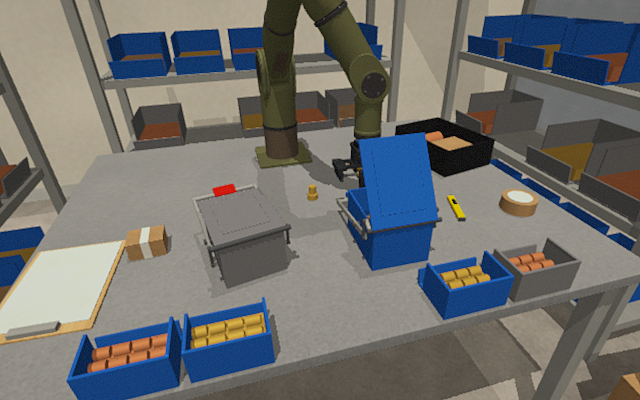

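The lid stands wide open (its front edge near (392,137) in the scene view) and the force jump shows the paddle on its stop. Now I'll hold.

Request:
{"op": "play_rows", "data": {
  "steps": "0 0 0 0 0 0 0;0 0 0 0 0 0 0;0 0 0 0 0 0 0;0 0 0 0 0 0 0;0 0 0 0 0 0 0;0 0 0 0 0 0 0;0 0 0 0 0 0 0;0 0 0 0 0 0 0;0 0 0 0 0 0 0;0 0 0 0 0 0 0;0 0 0 0 0 0 0;0 0 0 0 0 0 0"
}}

```text
t: 6.35
eef_pos: [0.4851, 0.1726, 0.2246]
ee_rot: [[-0.002, 0.025, 1.0], [-0.006, 1.0, -0.025], [-1.0, -0.006, -0.002]]
ft_force: [-0.8, -0.7, 4.2]
finger_gap: 0.0005
```

Request:
{"op": "play_rows", "data": {
  "steps": "0 0 -0.3 0 0 0 0;0 0 0 0 0 0 0;0 0 0 0 0 0 0;0 0 0 0 0 0 0;0 0 -0.3 0 0 0 0;0 0 0 0 0 0 0;0 0 0 0 0 0 0;0 0 0 0 0 0 0;0 0 0 0 0 0 0;0 0 0 0 0 0 0;0 0 0 0 0 0 0;0 0 0 0 0 0 0"
}}

```text
t: 7.35
eef_pos: [0.485, 0.1727, 0.2246]
ee_rot: [[-0.001, 0.025, 1.0], [-0.006, 1.0, -0.025], [-1.0, -0.006, -0.001]]
ft_force: [-1.0, -1.1, 5.4]
finger_gap: 0.0003
```

Request:
{"op": "play_rows", "data": {
  "steps": "0 0 1 0 0 0 0;0 0 1.5 0 0 0 0;0 0 2 0 0 0 0;0 0 2 0 0 0 0;0 0 2 0 0 0 0;0 0 2 0 0 0 0;0 0 2 0 0 0 0;0 0 2 0 0 0 0;0 0 2 0 0 0 0;0 0 2 0 0 0 0;0 0 2 0 0 0 0;0 0 2 0 0 0 0"
}}

```text
t: 8.35
eef_pos: [0.4845, 0.1727, 0.2491]
ee_rot: [[-0.002, 0.025, 1.0], [-0.006, 1.0, -0.025], [-1.0, -0.006, -0.002]]
ft_force: [-0.9, -0.1, 5.4]
finger_gap: 0.0003
```

Request:
{"op": "play_rows", "data": {
  "steps": "0 0 2 0 0 0 0;0 0 2 0 0 0 0;0 0 2 0 0 0 0;0 0 2 0 0 0 0;0 0 2 0 0 0 0;0 0 2 0 0 0 0;0 0 2 0 0 0 0;0 0 2 0 0 0 0;0 0 2 0 0 0 0;0 0 2 0 0 0 0;0 0 1.5 0 0 0 0;0 0 1.5 0 0 0 0"
}}

```text
t: 9.35
eef_pos: [0.4867, 0.1726, 0.2759]
ee_rot: [[0.003, 0.026, 1.0], [-0.006, 1.0, -0.026], [-1.0, -0.006, 0.003]]
ft_force: [0.4, -0.4, 4.9]
finger_gap: 0.0004
```

Request:
{"op": "play_rows", "data": {
  "steps": "0 0 1 0 0 0 0;0 0 1 0 0 0 0;0 0 1 0 0 0 0;0 0 1 0 0 0 0;0 0 1 0 0 0 0;0 0 1 0 0 0 0;0 0 1 0 0 0 0;0 0 1 0 0 0 0;0 0 1 0 0 0 0;0 0 1 0 0 0 0;0 0 1 0 0 0 0;0 0 1 0 0 0 0"
}}

```text
t: 10.35
eef_pos: [0.4882, 0.172, 0.2899]
ee_rot: [[0.006, 0.028, 1.0], [-0.006, 1.0, -0.028], [-1.0, -0.006, 0.006]]
ft_force: [-0.9, -0.4, -0.3]
finger_gap: 0.0
```

Force has gone to zero, so the lid is down. Now I'll rise clear and check.

Request:
{"op": "play_rows", "data": {
  "steps": "0 0 2 0 0 0 0;0 0 4 0 0 0 0;0 0 8 0 0 0 0;0 0 12 0 0 0 0;0 0 12 0 0 0 0;0 0 12 0 0 0 0;0 0 12 0 0 0 0;0 0 10 0 0 0 0;0 0 5 0 0 0 0;0 0 0 0 0 0 0;0 0 0 0 0 0 0;0 0 0 0 0 0 0"
}}

```text
t: 11.35
eef_pos: [0.4871, 0.1718, 0.3739]
ee_rot: [[0.004, 0.027, 1.0], [-0.006, 1.0, -0.027], [-1.0, -0.006, 0.005]]
ft_force: [-0.4, 0.0, 0.1]
finger_gap: 0.0005
```

```bash
python3 - <<'E'
from h import *
for n in("scene","side"):
    im=bot.read_camera(n); cv2.imwrite(f"pics/{n}3.png",im)
    a=cv2.imread(f"pics/{n}0.png")
    for k in red(im): print(n,cv2.contourArea(k),np.round(cv2.minAreaRect(k)[0],1))
    h=lambda i:cv2.cvtColor(i,cv2.COLOR_BGR2HSV)
    for i in(a,im):
        H=h(i);m=((H[...,0]>15)&(H[...,0]<32)&(H[...,1]>170)&(H[...,2]>120)).astype(np.uint8)
        cc,l,st,ce=cv2.connectedComponentsWithStats(m); print([(ce[k].round(1).tolist()) for k in range(1,cc) if st[k,4]>40])
s=bot.state(); print(s['t'],s['eef_pos'],s['ft_force'])
E
```

```text
scene 147.5 [224.1 189.8]
scene 135.0 [365.9 177.7]
[[311.7, 192.8], [455.5, 206.9], [464.4, 276.7], [227.6, 330.0]]
[[311.8, 192.8], [455.5, 206.9], [464.4, 276.7], [227.4, 330.0]]
side 273.5 [312.6 264.9]
side 155.0 [404.4 162. ]
[[608.3, 69.2], [277.2, 124.8], [167.0, 239.5], [383.5, 267.0], [220.9, 369.9]]
[[616.9, 72.0], [273.4, 126.3], [167.1, 239.4], [383.4, 267.0], [220.9, 369.9]]
11.45 [0.4870182  0.17179522 0.37356774] [-0.15993795  0.13670342 -0.11867863]
```

View pics/scene3.png

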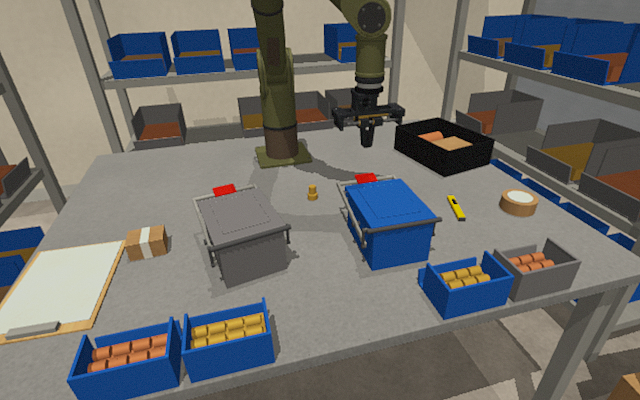

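View pics/side3.png

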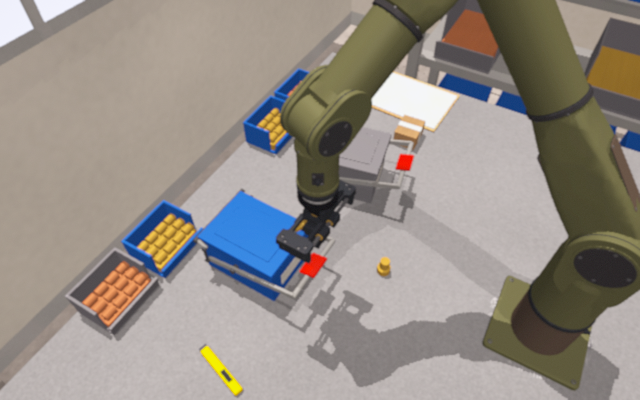

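Both lids are shut, the paddles are back at their starting pixels (blue (366,178) scene, (313,265) side), and the bystanders haven't moved. I'm handing in.

```bash
python3 -c "
from bench import bot
print(bot.job_done())"
```

```text
the job is handed in; nothing more can be done
None
```

The blue bin's lid was shown wide open and is shut again, and the job was handed in at about 11.5 s. I found the paddle at about (0.496, 0.170) m; the triangulated views, the lid geometry and the wrist camera agreed to within about 2 mm.

- **Press and hold:** I pressed the paddle with closed fingers down to its stop, and the scene and side pictures show the lid wide open. I held it there about 2.1 s, with 4–5 N still on the fingers at the end. The wrist force reached about 47 N as the paddle met its stop, under the 120 N limit.
- **Closing:** I let the paddle rise at about 25–30 mm/s, slowing to about 14 mm/s at the end, until the force reached zero. I then lifted the fingertips about 90 mm above the paddle.
- **Last checks:** Both lids look shut, and both paddles are back at their starting pixels. The fitting and knife are within 0.1 px of where they were, and the carton looks unmoved, though I checked it only by eye. Wrist force is about 0 N.
- **What disagreed:** Early on, the arm overshot sideways by about 2–3 cm while in free air. I corrected this before touching the paddle. No other check failed.

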